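Tuck the recipe case's flap under its lip

ROBOT

A 6-joint arm with a two-finger parallel gripper is mounted at the origin on the work surface. World frame = base frame: x ahead of the robot, y to its left, z up, the work surface at z = 0. Lengths are in mm, angles in rad, forces in N, time in s.
With the tool pointing down it reaches from about 350 to 875 mm from the base axis. Payload 4.2 kg.
Tool frame: the origin (TCP) lies at the very end of the fingers, on their centre line; the grasp point (between the pads) lies 19 mm behind it; z points along the fingers, y is the direction in which the jaws open and shut (so a half turn about z gives the same grasp; the last joint's range is limited). The gripper opens to 85 mm and grips with 20 to 120 N. Pads are 22 mm wide; open, the fingers measure 114 mm over their backs; the gripper's body (76 mm by 85 mm) begins 54 mm behind the grasp point. The pads swing forward as they close: fully open they stand 13 mm farther back than shut.
Start: joints at [1.606, 0.385, 0.008, 0, -1.194, -0.259], TCP at [138.679, 609.399, 207.112] pointing down, gripper open.
Joint ranges: [-3.14, 3.14], [-1.21, 2.06], [-1.07, 1.41], [-3.16, 2.05], [-2.99, -0.16], [-3.1, 3.1]. Speed limits (rad/s): [2.79, 2.79, 3.14, 3.14, 3.14, 3.14].

INTERFACE

Orientations are given as a unit quaternion [x, y, z, w].
In Python, from bench import arm, optics, job gives the robot as it stands.
- The arm moves only by the tool send_rows, never from a script. Its argument "steps" is a list that holds one entry, the list of rows, each a list of 5 numbers: the shift along the tool's x, y, z in cm, then the turn about the tool's z in rad, then the opening, from 0 (shut) to 1 (fully open). A call has 1 to 10 rows; each row shifts and turns the pose as measured when the row begins, along the tool's axes as they then stand; what a row does not reach is not made up. A row lasts 1/12 s, in which the tool goes at most 41.7 mm and 7.16 degrees, less where a joint would pass 70% of its speed; a pose out of reach is approached as far as the arm can. A call with a gripper value outside its range is refused whole. The fingers move at their own pace and stop on an object; the grip force is fixed at half the most. Time passes only in rows, so rows that do not move let the fingers close. It gives the time, the measured TCP pose, the force and the opening at its end, in the units of the state.
- arm.read_state(): the state, without advancing time (a new reading comes with each control period).
- optics.get_image(name): name is "scene" or "side" or "wrist"; returns (picture, depth): 420x560x3 uint8, blue, green, red; 420x560 float32, mm along the optical axis (not along the pixel's ray), 0 where there is no reading.
- optics.get_calibration(name): a dict with "K" (3x3 intrinsics, pixels), "k1" (the pictures are not rectified: a ray, as slopes to the right and down, at radius r is drawn at 1 + k1 r^2 times it, then the intrinsics apply), "rvec" (rotation vector, rad) and "tvec" (3), from world to camera coordinates, as OpenCV has them; the wrist camera has in their place "hand_eye" (4x4, takes a point from camera to tool coordinates, whose origin is the TCP and whose axes are the flange's). Camera axes: x right, y down, z forward; pixel columns grow to the right and rows downward; lengths in mm; the calibration is good to about 2 mm. A picture is of the moment at which its call begins: read the wrist's pose just before it. get_calibration takes no time and is no camera call.
- job.job_done(): hands the job in, once; it reports no verdict.
The state is a dict: "clock": time; "joints": joint angles; "joint_vel": joint speeds; "joint_efforts": joint torques, N m; "position": TCP position; "ee_rot": TCP orientation; "contact_force": force on the tool from outside, world axes, zero at the start; "wrist_torque": the same for the moment, N m; "gripper_width": finger opening in mm.
Only numpy, scipy, OpenCV 4.12 (cv2) and the standard library are available. Lean on these libraries where they do the work, as an engineer would, in place of code of your own. Each camera call takes 0.05 s, during which the arm holds its last target. There are 200 camera calls.

TASK

Close the navy recipe-card case: with the fingertips push its raised cream flap over and down flat, then press it down and push it forward by its orange step until it stops, so that the flap's front edge stays tucked beneath the orange retaining lip. Pick nothing up: the case stays standing where it is, and the other things on the sideboard stay in their places.

Things in the scene. Friction and masses are not known exactly. Their poses are not given: they have to be found in the camera images.
- case: Open-topped navy recipe-card case, 160 (its x) x 130 (its y) x 50 mm high, 1.4 to 2 kg, loose on the sideboard, full of cards to 12 mm below the rim, turned up to 0.6 rad from the robot's x. Origin: centre of its underside; x points from the hinge end to the lip end, z up. Two hinge ears at y = +-52 mm (6 mm thick, x -76 to -30 mm) rise to z = 60 mm.
- flap (a joint): Hinge angle of the cream flap, rad: 0 flat over the case, 1.57 upright; starts at 1.0 to 1.45. A stiff plate 84 mm wide, 3 mm thick, 6 to 104 mm from the hinge axis. It stays at its start until pushed, folds with under 0.1 N m, and let go from flat it springs up to about 0.3 to 0.6 rad unless the lip holds it; tucked, it rests against the lip's underside at about 0.06 rad.
- carriage (a joint): How far the hinge pin, with the flap, has slid along the case's +x in its slotted ears, m: 0 to 0.030 (end stop), starting at 0 to 0.003. About 1.5 N of friction; it stays where it is left. At 0 with the flap flat its front edge is 16 mm short of the lip's flat part and clear of the flare; at 0.030 it is 14 mm beneath the lip.
- flap_hinge (a point): Point on the hinge axis at the middle of the flap's width: in the case's frame x = -68 mm + carriage, y = 0, z = 53.5 mm. Its frame turns with the flap: x along the flap to its free edge, z out of its outer (upper) face.
- flap_edge (a point): Middle of the flap's free front edge, 104 mm from the hinge axis, mid-thickness. Same axes as flap_hinge.
- flap_step (a point): Foot of the orange step on the flap's outer face, mid-width, 58 mm from the hinge axis. The step faces the hinge: an upright face 60 mm wide, 10 mm high, to push towards the lip; beyond it a ramp falls to the face at 78 mm from the hinge. Between hinge and step the face is bare and flat, room for the fingertips. Axes as flap_hinge.
- lip (a point): Lower front corner, mid-width, of the orange lip, a fixed bridge across the case's +x end; the case's axes. The lip's flat part: case x 52 to 80 mm, z 61 to 65 mm. From its front a flare rises towards -x at 0.6 rad to x = 42 mm, z = 71 mm. The flap's edge goes below it and past this point.
- canister: Closed white ceramic sugar canister with a blue lid, 98 mm across, 113 mm high, loose. Origin: centre of its underside. Leave alone.
- silicone_lid: Sage silicone lid lying flat, 124 mm across, 28 mm high at its knob, loose. Origin: centre of its underside. Leave alone.
- stapler: Small grey stapler with a red press button, 120 (x) x 34 x 55 mm, loose. Origin: centre of its underside. Leave alone.
- mug: Terracotta mug, 80 mm across, 88 mm high, handle to its +y, loose. Origin: centre of its underside. Leave alone.
- whisk: Stainless steel whisk lying on the sideboard beyond the case, 265 mm long along its x, 52 mm across the wires. Origin: on the sideboard below its middle. Leave alone.
- clip: Orange plastic bag clip, 100 (x) x 28 x 14 mm, loose, lying close beside the case on its +y side. Origin: centre of its underside. Leave alone.
Not all that is in view belongs to the job. Of the things like the case, leave any that is yellow; of the rest the smaller one is meant.

How it is judged:
By the outcome, as a careful person would: the job done as asked, in the order asked, and still so for the second after the job is handed in, with the robot touching nothing.
It also fails if it takes over 42 s, if anything falls off the work surface, if the arm or the gripper's body presses on something with over 40 N, if the wrist force passes 120 N, or if a joint passes its speed limit or range.

## Working session

There is one attempt and no reset: what is moved stays moved. The work goes in short steps, Python scripts to look and compute and a tool call to move; the robot and the scene stay as the last step left them, time stands still between calls to the robot, and variables do not carry over. Pictures are saved under pics/ and viewed, about 8 in all and at most 12, crops included, and the job is handed in when it is done.

Besides the shell and the picture viewer there is one more tool, called after ">>>" as a command line: name --argument value ..., lists and objects as JSON in quotes. send_rows: Moves the arm, as the interface text tells. Its arguments: {"type":"object","properties":{"steps":{"type":"array","items":{"type":"array","items":{"type":"array","items":{"type":"number"}}}}},"required":["steps"]}

```bash
mkdir -p pics; cat > h.py <<'E'
import numpy as np, cv2
from bench import arm, optics, job
from scipy.spatial.transform import Rotation as R
def cam(name):
    c=optics.get_calibration(name); s=arm.read_state()
    if 'hand_eye' in c:
        H=np.array(c['hand_eye']); T=np.eye(4); T[:3,:3]=R.from_quat(s['ee_rot']).as_matrix(); T[:3,3]=s['position']; W=T@H
    else:
        r=cv2.Rodrigues(np.array(c['rvec'],float))[0]; W=np.eye(4); W[:3,:3]=r.T; W[:3,3]=-r.T@np.array(c['tvec'],float).ravel()
    im,d=optics.get_image(name); return im,d,np.array(c['K']),c['k1'],W
def rays(px,K,k1):
    D=np.array([k1,0,0,0,0.]); return cv2.undistortPoints(np.array(px,float).reshape(-1,1,2),K,D)[:,0]
def cloud(d,K,k1,W):
    h,w=d.shape; u,v=np.meshgrid(np.arange(w),np.arange(h)); n=rays(np.stack([u,v],-1),K,k1).reshape(h,w,2)
    P=np.dstack([n*d[...,None],d]); P=P@W[:3,:3].T+W[:3,3]; P[d==0]=np.nan; return P
E
python3 - <<'E'
from h import *
s=arm.read_state(); print(s)
a=[]
for n in ['scene','side','wrist']:
    im,d,K,k1,W=cam(n); np.savez(''+n,im=im,d=d,P=cloud(d,K,k1,W)); a.append(im); print(n,W[:3,3].round(),K[0,0],k1)
    
c=cv2.resize(np.vstack([np.hstack(a[:2]),np.hstack([a[2],a[2]*0])]),(800,600)); cv2.imwrite('pics/a.png',c); cv2.imwrite('pics/s.png',cv2.resize(a[0],(800,600)))
E
```

```text
{'clock': 0.0, 'joints': array([ 1.60558677e+00,  3.85577352e-01,  6.63150951e-03, -4.96571472e-04,
       -1.19400728e+00, -2.58606777e-01]), 'joint_vel': array([-1.06338391e-04, -3.97318795e-04, -9.95479922e-05,  1.03036186e-04,
       -2.46166342e-04,  1.82248909e-03]), 'joint_efforts': array([ 7.85165366e-05, -3.92294025e+01,  1.88396090e+01,  4.18579504e+00,
       -4.68778278e-03, -4.26461746e-07]), 'position': array([138.55920471, 608.79539334, 206.01167844]), 'ee_rot': array([ 9.93733975e-01, -1.11765696e-01, -7.06587240e-05,  1.10054706e-03]), 'contact_force': array([ 0.40809895, -0.07802627,  0.2599441 ]), 'wrist_torque': array([ 0.04075604, -0.01207278,  0.05617562]), 'gripper_width': 85.52359080775719}
scene [871. 493. 900.] 442.0405288860865 0.010152652034446675
side [ 355. -816. 1097.] 526.0625649631918 0.024583272527780947
wrist [206. 594. 373.] 372.71242153616663 -0.004079334795836845
```

View pics/a.png

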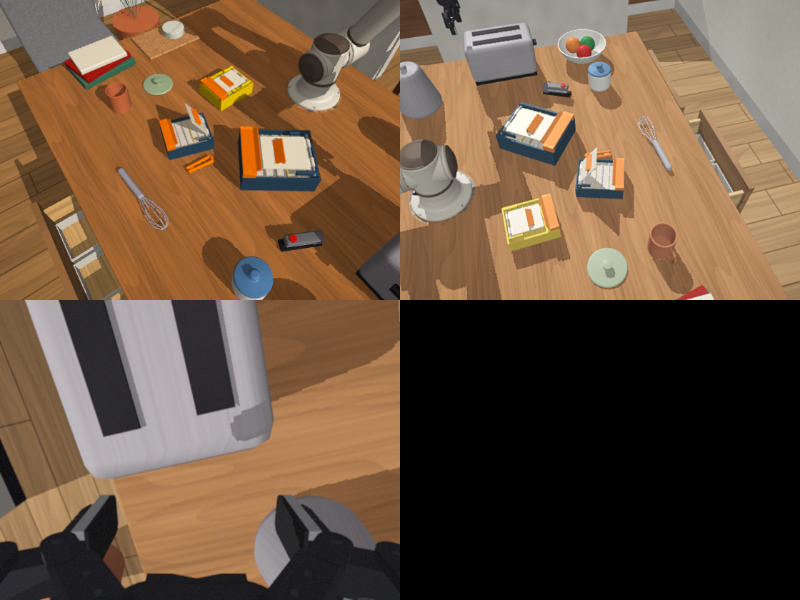

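Three cases are in view (positions in the composite's scene pane). The small navy one with its flap raised is at (187,133), a large navy one at (278,158), and a yellow one at (226,87). Yellow is excluded and the smaller navy one is meant, so it is the case at (187,133). I'll check it in a crop and measure it.

```bash
python3 - <<'E'
from h import *
A=np.load('scene.npz'); B=np.load('side.npz')
for nm,Z,(x0,x1,y0,y1) in (('scene',A,(215,310,130,250)),('side',B,(240,320,200,285))):
    im,P=Z['im'],Z['P']; hsv=cv2.cvtColor(im,cv2.COLOR_BGR2HSV)
    roi=np.zeros(im.shape[:2],bool); roi[y0:y1,x0:x1]=1
    H,S,V=[hsv[...,i].astype(int) for i in range(3)]
    for n,m in (('navy',(H>95)&(H<125)&(S>110)),('orange',(H>7)&(H<18)&(S>210)&(V>150)),('cream',(S<70)&(V>140))):
        m=m&roi&np.isfinite(P[...,2])
        if nm=='side' and n!='x' or 1:
            q=P[m]; q=q[q[:,2]>3]; v,u=np.nonzero(m)
            if len(q): print(nm,n,len(q),q.min(0).round(),q.max(0).round(),np.median(q,0).round(),u.min(),u.max(),v.min(),v.max())
            if n=='orange':
                k,l,st,ce=cv2.connectedComponentsWithStats(m.astype(np.uint8))
                for i in range(1,k):
                    if st[i,4]>15:
                        q=P[l==i]; print('  comp',st[i],q.mean(0).round(1)); qq=q[np.abs(q[:,2]-65)<4]
                        if len(qq)>20: print('   top',cv2.minAreaRect(qq[:,:2].astype(np.float32)),np.median(qq[:,2]))
            if n=='navy':
                q=P[m]; q=q[(q[:,2]>40)&(q[:,2]<56)]; print('  rim',cv2.minAreaRect(q[:,:2].astype(np.float32)))
a=cv2.resize(A['im'][130:250,215:325],(400,436),interpolation=2); b=cv2.resize(B['im'][195:290,230:330],(400,436),interpolation=2)
cv2.imwrite('pics/b.png',np.hstack([a,b]))
E
```

```text
scene navy 930 [ 445. -160.    3.] [634.  -4.  62.] [543. -31.  36.] 235 298 158 222
  rim ((538.6362915039062, -89.7262954711914), (132.69479370117188, 158.1352081298828), 72.10563659667969)
scene orange 1190 [ 340. -173.    4.] [633.  42. 122.] [587. -77.  64.] 222 309 130 242
  comp [300 130  10  12  55] [ 352.5 -152.2   63.2]
   top ((357.2037658691406, -152.8297882080078), (28.767658233642578, 23.676132202148438), 53.22773742675781) 63.93010006053794
  comp [268 153  13  21 122] [498.2 -84.6 107.5]
  comp [222 166  26  45 672] [ 597.8 -107.    63.4]
   top ((596.0369873046875, -110.28277587890625), (126.51036834716797, 37.43429183959961), 72.12275695800781) 64.39392049933622
  comp [260 217  40  26 397] [560.   25.1   9.7]
scene cream 1097 [ 454. -356.    3.] [597. -31. 143.] [532. -78.  38.] 215 292 130 206
side navy 340 [ 445. -179.    4.] [592. -18.  67.] [ 516. -144.   43.] 247 311 223 277
  rim ((536.2977294921875, -93.88673400878906), (132.71884155273438, 152.34532165527344), 73.43274688720703)
side cream 1675 [ 443. -165.    4.] [594.  61. 146.] [525. -94.  40.] 245 300 206 265
```

View pics/b.png

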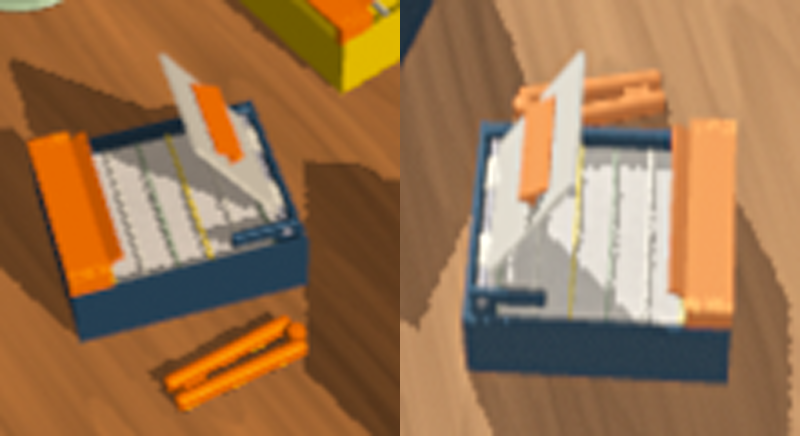

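The crop confirms it: navy case, cream flap raised, lip at left in the scene view, clip beside it. Case centre is about (538,-91) with yaw about -0.31. The lip top measures 64.4 mm (65 expected) and the rim 133x158 mm (130x160 expected). The flap edge is at about z = 144, so the angle is about 1.05 rad. I'll travel over with the gripper shut.

>>> send_rows --steps '[[[0,0,-3.5,0,0],[0.5,0.5,-3.5,0,0],[3.2,2.3,0,0,0],[3.2,2.3,0,0,0],[3.2,2.3,0,0,0],[3.2,2.3,0,0,0],[3.2,2.3,0,0,0],[3.2,2.3,0,0,0],[3.2,2.3,0,0,0],[3.2,2.3,0,0,0]]]'

```text
clock: 0.98
position: [354.1, 360.9, 275.6]
ee_rot: [0.994, -0.105, 0.0, 0.005]
contact_force: [0.8, 0.9, 0.3]
gripper_width: 0.4
```

>>> send_rows --steps '[[[3.2,2.3,0,0,0],[3.2,2.3,0,0,0],[2.5,2.3,0,0,0],[1.3,3.4,0,0,0],[1.3,3.4,0,0,0],[1.3,3.4,0,0,0],[1.3,3.4,0,0,0],[1.3,3.4,0,0,0],[1.3,3.4,0,0,0],[1.3,3.4,0,0,0]]]'

```text
clock: 1.82
position: [469.5, 5.0, 276.9]
ee_rot: [0.994, -0.105, -0.001, 0.006]
contact_force: [0.7, 1.2, 0.2]
gripper_width: -0.0
```

```bash
cat >> h.py <<'E'
C=np.array([538,-91.,0]); YAW=-0.31
def Rc(): return R.from_euler('z',YAW).as_matrix()
def st(): # tcp in case frame, tool yaw relative to case
    s=arm.read_state(); p=Rc().T@(s['position']-C); T=R.from_quat(s['ee_rot']).as_matrix()
    print('t',round(s['clock'],2),'case-frame TCP',p.round(1),'yaw err',round(np.arctan2(T[1,0],T[0,0])-YAW,3),'tilt',T[:,2].round(3),'F',(Rc().T@s['contact_force']).round(2),'w',round(s['gripper_width'],1)); return p,T
def to(x,y,z): # needed tool-frame shift in cm
    p,T=st(); print('shift cm',(T.T@(Rc()@(np.array([x,y,z])-p))/10).round(2))
E
python3 -c "
from h import *
to(-50,0,200)"
```

```text
t 1.82 case-frame TCP [-94.5  70.5 276.9] yaw err 0.099 tilt [-0.004 -0.012 -1.   ] F [0.29 1.35 0.23] w -0.0
shift cm [3.75 7.36 7.77]
```

>>> send_rows --steps '[[[1.2,2.5,1.8,0.05,0],[1.2,2.5,1.8,0.05,0],[1.0,2.2,1.8,0,0],[0,0,1,0,0],[0,0,0,0,0]]]'

```text
clock: 2.23
position: [483.3, -84.4, 211.9]
ee_rot: [0.987, -0.162, 0.0, 0.006]
contact_force: [-0.3, 0.6, -0.2]
gripper_width: -0.3
```

```bash
python3 - <<'E'
from h import *
to(-50,0,150)
im,d,K,k1,W=cam('wrist'); P=cloud(d,K,k1,W); np.savez('w',im=im,P=P)
cv2.imwrite('pics/c.png',im)
hsv=cv2.cvtColor(im,cv2.COLOR_BGR2HSV); H,S,V=[hsv[...,i].astype(int) for i in range(3)]
Q=(P-C)@Rc(); near=(np.abs(Q[...,0])<100)&(np.abs(Q[...,1])<80)
o=(H>4)&(H<20)&(S>180)&near&(np.abs(Q[...,2]-64.5)<3)
print('lip world',cv2.minAreaRect(P[o][:,:2].astype(np.float32)),'case med',np.median(Q[o],0).round(1),Q[o].min(0).round(1),Q[o].max(0).round(1))
n=(H>95)&(H<125)&(S>90)&near&(Q[...,2]>45)&(Q[...,2]<63); q=Q[n]; print('navy',q.min(0).round(1),q.max(0).round(1))
f=near&(Q[...,2]>75)&(S<80)&(V>90)&(Q[...,0]<30)&(np.abs(Q[...,1])<45); q=Q[f]; print('flap',len(q),q.min(0).round(1),q.max(0).round(1))
if len(q)>50: print('fit x=a*z+b',np.polyfit(q[:,2],q[:,0],1))
E
```

```text
t 2.23 case-frame TCP [-54.1 -10.4 211.9] yaw err -0.016 tilt [-0.002 -0.011 -1.   ] F [-0.43  0.45 -0.19] w -0.3
shift cm [ 0.38 -1.11  6.18]
lip world ((596.5211181640625, -110.23121643066406), (117.89225769042969, 33.5645637512207), 70.1193618774414) case med [50.7  0.3 66.2] [ 45.2 -59.1  61.6] [79.4 58.9 67.5]
navy [-79.2 -64.   45. ] [51.1 64.4 61.8]
flap 4746 [-65.  -44.9  75. ] [-11.5  45.  313.1]
fit x=a*z+b [ -0.09373876 -14.80084191]
```

View pics/c.png

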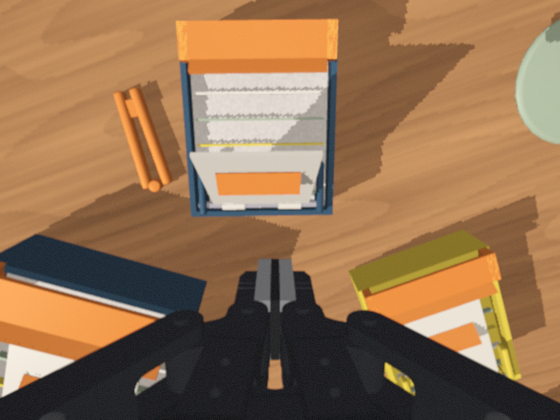

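The wrist view shows the case edge-on at (260,115): lip at the top, flap edge at row 150, hinge end at row 213, clip at (140,140). The case-frame extents agree (x -79 to 79, y ±64). I'll lower behind the flap, near its free edge.

>>> send_rows --steps '[[[0.1,-0.6,3.0,0,0],[0.1,-0.5,3.0,-0.016,0],[0,0,1.8,0,0],[0,0,0,0,0],[1.0,0,0,0,0],[1.0,0,0,0,0]]]'

```text
clock: 2.78
position: [513.5, -78.0, 139.9]
ee_rot: [0.989, -0.15, 0.007, 0.005]
contact_force: [0.5, 0.0, 1.2]
gripper_width: 0.1
```

```bash
python3 -c "
from h import *
to(-15,0,122)"
```

```text
t 2.78 case-frame TCP [-27.3   4.9 139.9] yaw err 0.009 tilt [ 0.012 -0.011 -1.   ] F [0.43 0.18 1.16] w 0.1
shift cm [1.2  0.48 1.81]
```

>>> send_rows --steps '[[[-0.2,0.2,1.0,0,0],[0.6,0.2,0.9,0,0],[0.8,0,0.7,0,0],[0.7,0,0.7,0,0],[0.7,0,0.8,0,0],[0.5,0,0.8,0,0]]]'

```text
clock: 3.28
position: [554.9, -93.0, 95.6]
ee_rot: [0.989, -0.149, 0.017, 0.003]
contact_force: [0.9, -0.1, 1.4]
gripper_width: 0.1
```

```bash
python3 - <<'E'
from h import *
to(7,0,91)
im,d,K,k1,W=cam('side'); P=cloud(d,K,k1,W); np.savez('w',im=im,P=P)
cv2.imwrite('pics/d.png',cv2.resize(im[170:290,220:380],(800,600),interpolation=2))
E
```

```text
t 3.28 case-frame TCP [16.8  3.2 95.6] yaw err 0.011 tilt [ 0.032 -0.011 -0.999] F [0.9  0.15 1.43] w 0.1
shift cm [-0.99  0.31  0.42]
```

View pics/d.png

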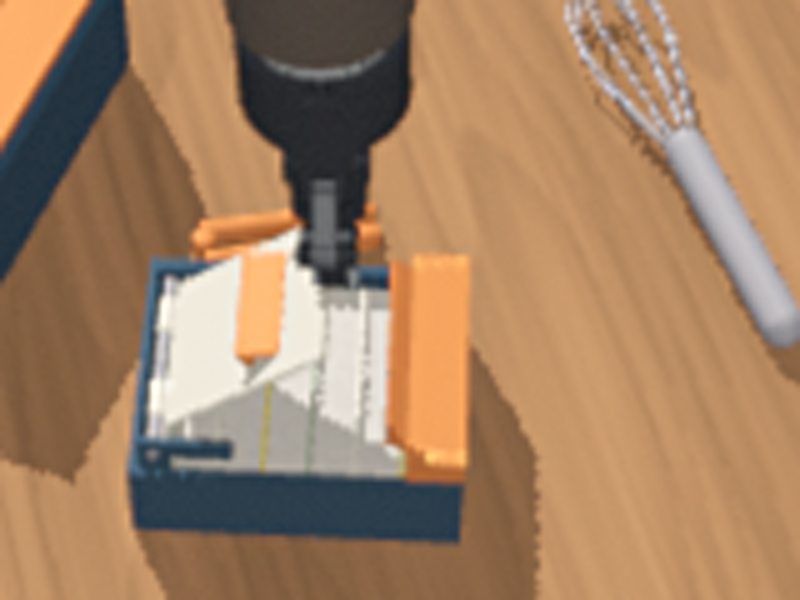

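```bash
cat >> h.py <<'E'
def flap(P,im):
    Q=(P-C)@Rc(); hsv=cv2.cvtColor(im,cv2.COLOR_BGR2HSV).astype(int)
    f=(np.abs(Q[...,1])<40)&(Q[...,2]>56)&(Q[...,2]<150)&(Q[...,0]>-75)&(Q[...,0]<48)&(hsv[...,1]<90)&(hsv[...,2]>150)
    q=Q[f]
    if len(q)<20: print('flap pts',len(q)); return
    a,b=np.polyfit(q[:,0],q[:,2],1); r=np.abs(q[:,2]-a*q[:,0]-b); q=q[r<6]; a,b=np.polyfit(q[:,0],q[:,2],1)
    print('flap n',len(q),'theta',np.arctan(a).round(3),'hinge x',round((54.5-b)/a,1),'xmax',q[:,0].max().round(1),'zmax',q[:,2].max().round(1))
E
python3 - <<'E'
from h import *
Z=np.load('w.npz'); flap(Z['P'],Z['im']); A=np.load('side.npz'); flap(A['P'],A['im'])
E
```

```text
flap n 565 theta 0.657 hinge x -71.1 xmax 13.7 zmax 119.3
flap n 91 theta 0.961 hinge x -71.9 xmax -27.3 zmax 117.7
```

The flap has folded to about 0.66 rad, but the fingertip at (335,280) in the crop has slipped past its edge at (310,265). I'll lift, step back and press from above.

>>> send_rows --steps '[[[0.2,0.1,-2.2,0,0],[0,0.1,-2.5,0,0],[-1.2,0.1,0,0,0],[-1.3,0,0,0,0],[0,0,0,0,0]]]'

```text
clock: 3.75
position: [526.4, -89.1, 134.9]
ee_rot: [0.989, -0.151, 0.008, 0.005]
contact_force: [-0.9, 0.1, 0.0]
gripper_width: 0.1
```

```bash
python3 - <<'E'
from h import *
to(-7,0,112)
im,d,K,k1,W=cam('side'); flap(cloud(d,K,k1,W),im)
im,d,K,k1,W=cam('wrist'); flap(cloud(d,K,k1,W),im)
E
```

```text
t 3.75 case-frame TCP [-11.6  -1.8 134.9] yaw err 0.007 tilt [ 0.013 -0.011 -1.   ] F [-0.92 -0.17  0.02] w 0.1
shift cm [ 0.43 -0.19  2.3 ]
flap n 661 theta 0.638 hinge x -71.0 xmax 15.3 zmax 119.2
flap n 7746 theta 0.645 hinge x -70.3 xmax 15.5 zmax 119.4
```

>>> send_rows --steps '[[[0.3,-0.1,1.3,0,0],[0.2,0,1.3,0,0],[0.3,0,1.2,0,0],[0.2,0,1.0,0,0],[0.1,0,0.8,0,0],[0,0,0.4,0,0]]]'

```text
clock: 4.35
position: [542.0, -92.4, 71.5]
ee_rot: [0.989, -0.15, 0.009, 0.005]
contact_force: [0.6, 0.2, 0.0]
gripper_width: -0.5
```

```bash
python3 - <<'E'
from h import *
to(6,0,60)
im,d,K,k1,W=cam('side'); flap(cloud(d,K,k1,W),im)
E
```

```text
t 4.35 case-frame TCP [ 4.2 -0.1 71.5] yaw err 0.009 tilt [ 0.016 -0.012 -1.   ] F [0.51 0.34 0.03] w -0.5
shift cm [ 0.16 -0.02  1.15]
flap n 698 theta 0.457 hinge x -72.0 xmax 25.0 zmax 103.9
```

```bash
python3 - <<'E'
from h import *
a,_,_,_,_=cam('side'); b,_,_,_,_=cam('scene')
cv2.imwrite('pics/e.png',np.hstack([cv2.resize(a[190:290,235:325],(400,444),interpolation=2),cv2.resize(b[130:230,215:305],(400,444),interpolation=2)]))
E
```

```text
(no output)
```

View pics/e.png

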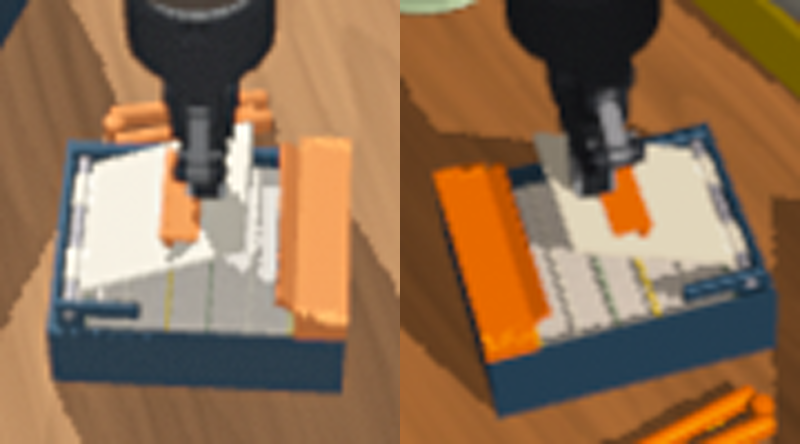

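```bash
python3 - <<'E'
from h import *
st()
for n in('side','scene'):
    im,d,K,k1,W=cam(n); Q=(cloud(d,K,k1,W)-C)@Rc(); hsv=cv2.cvtColor(im,cv2.COLOR_BGR2HSV).astype(int)
    f=(hsv[...,2]<75)&(hsv[...,1]<120)&(np.abs(Q[...,1])<28)&(np.abs(Q[...,0])<45)&(Q[...,2]>57)&(Q[...,2]<130)
    q=Q[f]; q=q[np.argsort(q[:,2])]; print(n,len(q)); print(q[:8:2].round(1),q[8:60:6].round(1))
E
```

```text
t 4.5 case-frame TCP [ 4.2 -0.  72.6] yaw err 0.009 tilt [ 0.016 -0.012 -1.   ] F [ 0.29 -0.45 -0.52] w -0.4
side 15
[[ -1.1  -8.8 107. ]
 [  1.3  -9.8 108.6]
 [  3.8 -13.  109.1]
 [  3.7 -11.7 111.3]] [[  8.4 -11.6 111.4]
 [  1.6 -14.8 119.1]]
scene 26
[[ 25.9 -12.4 100. ]
 [ 11.1   6.3 105. ]
 [  0.6  12.6 108.4]
 [ 11.2   7.9 110.6]] [[ -1.8  13.7 112.4]
 [  8.3  15.9 115. ]
 [  7.5  14.2 119.9]]
```

```bash
python3 - <<'E'
from h import *
for n,u,vs in(('side',281,range(212,246,2)),('scene',258,range(150,182,2))):
    im,d,K,k1,W=cam(n); Q=(cloud(d,K,k1,W)-C)@Rc()
    for v in vs: print(n,v,Q[v,u].round(0),im[v,u], Q[v,u+3].round(0),im[v,u+3])
E
```

```text
side 212 [  6. -35. 215.] [47 45 43] [ 12. -34. 213.] [46 44 43]
side 214 [  6. -35. 208.] [80 78 78] [ 12. -37. 210.] [45 43 40]
side 216 [  6. -38. 204.] [109 105 104] [ 12. -38. 205.] [41 37 35]
side 218 [  6. -42. 202.] [104 103 102] [ 11. -15. 169.] [38 37 35]
side 220 [  6. -45. 200.] [105 104 103] [ 11. -16. 163.] [40 37 36]
side 222 [  6. -50. 198.] [105 102 102] [ 11. -12. 150.] [39 37 34]
side 224 [  6. -52. 194.] [105 102 102] [ 12. -45. 186.] [90 87 85]
side 226 [  7. -57. 194.] [93 91 90] [ 13. -56. 193.] [40 35 33]
side 228 [  7. -59. 190.] [100  98  96] [ 13. -61. 192.] [49 45 42]
side 230 [  4. -14. 122.] [66 63 62] [ 11. -12. 120.] [55 50 49]
side 232 [  4. -10. 109.] [35 30 27] [ 11. -12. 112.] [88 84 83]
side 234 [ 3. -2. 90.] [162 178 186] [10. -6. 96.] [148 160 165]
side 236 [ 3. -7. 89.] [158 170 174] [ 11. -10.  94.] [158 171 176]
side 238 [  4. -13.  89.] [156 169 174] [ 11. -16.  94.] [157 170 175]
side 240 [  4. -20.  91.] [159 170 172] [ 11. -23.  95.] [157 170 174]
side 242 [  4. -25.  90.] [178 190 193] [ 12. -29.  96.] [157 169 174]
side 244 [  5. -30.  
[... 426 characters left out ...]
43 43] [  5.  51. 193.] [124 121 124]
scene 162 [ 10.  46. 184.] [93 92 93] [  5.  53. 190.] [101  99 100]
scene 164 [ 13.  57. 190.] [37 33 33] [  7.  61. 193.] [78 74 74]
scene 166 [ 14.  61. 189.] [41 38 37] [  8.  61. 186.] [51 47 45]
scene 168 [ 14.  60. 181.] [28 25 25] [ -2.  13. 122.] [55 53 53]
scene 170 [  5.  13. 117.] [44 41 39] [ -2.  12. 114.] [43 40 38]
scene 172 [  5.  10. 107.] [42 38 37] [ -2.  13. 109.] [38 50 78]
scene 174 [ 3.  2. 90.] [164 184 196] [-3.  5. 91.] [  0 105 230]
scene 176 [ 5.  9. 91.] [187 214 225] [-2. 10. 90.] [ 27 116 230]
scene 178 [ 8. 19. 96.] [187 214 225] [ 0. 17. 91.] [112 151 219]
scene 180 [ 9. 22. 93.] [187 214 225] [ 2. 22. 90.] [156 191 223]
```

```bash
python3 - <<'E'
from h import *
st(); im,d,K,k1,W=cam('wrist'); Q=(cloud(d,K,k1,W)-C)@Rc()
for v in range(235,300,4): print(v,[(Q[v,u].round(0).tolist(),im[v,u].tolist()) for u in (262,285)])
E
```

```text
t 4.7 case-frame TCP [ 4.7  0.2 73.8] yaw err 0.009 tilt [ 0.019 -0.012 -1.   ] F [ 0.68 -0.24  0.47] w 0.1
235 [([24.0, 6.0, 100.0], [150, 163, 170]), ([24.0, -3.0, 101.0], [143, 155, 162])]
239 [([22.0, 6.0, 100.0], [205, 218, 226]), ([23.0, -3.0, 101.0], [206, 219, 227])]
243 [([21.0, 6.0, 101.0], [205, 219, 226]), ([20.0, -3.0, 99.0], [207, 220, 228])]
247 [([19.0, 6.0, 100.0], [206, 219, 227]), ([19.0, -3.0, 100.0], [139, 150, 158])]
251 [([16.0, 6.0, 98.0], [205, 219, 226]), ([16.0, -4.0, 97.0], [141, 153, 160])]
255 [([14.0, 6.0, 97.0], [202, 215, 223]), ([14.0, -4.0, 96.0], [137, 150, 157])]
259 [([14.0, 6.0, 101.0], [133, 139, 145]), ([15.0, -3.0, 102.0], [104, 107, 110])]
263 [([14.0, 6.0, 106.0], [96, 95, 97]), ([14.0, -3.0, 105.0], [97, 96, 96])]
267 [([14.0, 6.0, 110.0], [94, 92, 93]), ([14.0, -3.0, 110.0], [98, 97, 97])]
271 [([14.0, 6.0, 112.0], [97, 95, 96]), ([14.0, -3.0, 113.0], [98, 97, 98])]
275 [([14.0, 5.0, 117.0], [98, 97, 97]), ([14.0, -3.0, 117.0], [97, 94, 97])]
279 [([14.0, 5.0, 120.0], [96, 95, 96]), ([14.0, -3.0, 121.0], [98, 94, 96])]
283 [([15.0, 5.0, 124.0], [98, 97, 96]), ([15.0, -3.0, 124.0], [99, 97, 97])]
287 [([15.0, 5.0, 128.0], [99, 97, 98]), ([14.0, -3.0, 127.0], [99, 96, 98])]
291 [([14.0, 5.0, 130.0], [98, 98, 99]), ([14.0, -3.0, 129.0], [98, 95, 96])]
295 [([14.0, 5.0, 132.0], [96, 97, 95]), ([14.0, -2.0, 132.0], [98, 97, 97])]
299 [([14.0, 5.0, 135.0], [102, 100, 101]), ([14.0, -2.0, 135.0], [101, 101, 101])]
```

The wrist depth shows the finger's lower end at z ≈ 97 with the TCP reading 73, so the real tip sits about 23 mm above the reading. It is resting on the flap at about 0.46 rad, and the side and scene views agree. I'll keep pressing down with that offset.

>>> send_rows --steps '[[[0.2,0,0.9,0,0],[0.2,0,0.9,0,0],[0.2,0,0.8,0,0],[0,0,0.3,0,0],[0,0,0,0,0]]]'

```text
clock: 5.17
position: [551.8, -94.6, 43.9]
ee_rot: [0.989, -0.149, 0.013, 0.004]
contact_force: [0.1, 0.1, -0.2]
gripper_width: -0.2
```

```bash
cat >> h.py <<'E'
def look():
    st()
    im,d,K,k1,W=cam('side'); flap(cloud(d,K,k1,W),im)
    im,d,K,k1,W=cam('wrist'); P=cloud(d,K,k1,W); flap(P,im); Q=(P-C)@Rc()
    q=Q[255:290,262:286].reshape(-1,3); g=im[255:290,262:286].reshape(-1,3).max(1)<112; print('finger front x',np.median(q[g,0]).round(1),'zmin',np.percentile(q[g,2],2).round(1))
    return im,Q
E
python3 -c "
from h import *
look()"
```

```text
t 5.17 case-frame TCP [14.2  0.8 43.9] yaw err 0.01 tilt [ 0.025 -0.012 -1.   ] F [ 0.05  0.08 -0.19] w -0.2
flap n 761 theta 0.117 hinge x -85.3 xmax 41.7 zmax 73.3
flap n 10864 theta 0.131 hinge x -73.5 xmax 41.9 zmax 72.4
finger front x nan zmin nan
```

>>> send_rows --steps '[[[-0.2,0,0.5,0,0],[-0.1,0,0.4,0,0],[0,0,0,0,0]]]'

```text
clock: 5.52
position: [550.8, -93.7, 35.6]
ee_rot: [0.989, -0.149, 0.016, 0.004]
contact_force: [0.4, -0.6, -0.2]
gripper_width: 0.2
```

```bash
python3 -c "
from h import *
im,Q=look(); cv2.imwrite('pics/f.png',im)
for u in (200,235,320): print([(v,Q[v,u].round(0)[[0,2]].tolist(),im[v,u].tolist()) for v in range(150,232,6)])
"
```

```text
t 5.52 case-frame TCP [13.   1.3 35.6] yaw err 0.011 tilt [ 0.03  -0.012 -0.999] F [ 0.59 -0.39 -0.25] w 0.2
flap n 362 theta 0.001 hinge x -2183.9 xmax 41.3 zmax 64.7
flap n 808 theta -0.046 hinge x 65.5 xmax 36.1 zmax 65.4
finger front x nan zmin nan
[(150, [65.0, 65.0], [68, 143, 232]), (156, [63.0, 65.0], [64, 141, 232]), (162, [61.0, 64.0], [67, 142, 233]), (168, [59.0, 66.0], [69, 144, 232]), (174, [56.0, 65.0], [69, 144, 233]), (180, [54.0, 65.0], [71, 145, 233]), (186, [52.0, 66.0], [49, 115, 201]), (192, [50.0, 67.0], [54, 118, 203]), (198, [48.0, 70.0], [50, 117, 202]), (204, [45.0, 68.0], [51, 116, 203]), (210, [44.0, 71.0], [52, 116, 203]), (216, [33.0, 37.0], [193, 201, 211]), (222, [35.0, 55.0], [208, 221, 228]), (228, [32.0, 56.0], [206, 220, 228])]
[(150, [65.0, 66.0], [65, 143, 231]), (156, [63.0, 65.0], [67, 144, 232]), (162, [61.0, 64.0], [67, 144, 232]), (168, [59.0, 66.0], [69, 145, 232]), (174, [57.0, 65.0], [68, 143, 232]), (180, [54.0, 66.0], [69, 144, 233]), (186, [52.0, 65.0], [50, 115, 202]), (192, [50.0, 66.0], [51, 114, 202]), (198, [48.0, 68.0], [54, 118, 203]), (204, [46.0, 69.0], [50, 116, 202]), (210, [44.0, 71.0], [51, 116, 202]), (216, [33.0, 39.0], [137, 146, 162]), (222, [35.0, 55.0], [208, 222, 229]), (228, [32.0, 55.0], [206, 220, 227])]
[(150, [66.0, 66.0], [66, 142, 232]), (156, [63.0, 65.0], [63, 142, 231]), (162, [61.0, 65.0], [68, 143, 232]), (168, [59.0, 64.0], [67, 144, 232]), (174, [57.0, 65.0], [66, 142, 231]), (180, [55.0, 65.0], [63, 141, 231]), (186, [52.0, 65.0], [57, 124, 213]), (192, [50.0, 66.0], [51, 117, 203]), (198, [48.0, 68.0], [42, 97, 172]), (204, [47.0, 71.0], [44, 97, 172]), (210, [44.0, 71.0], [40, 96, 172]), (216, [41.0, 69.0], [105, 116, 145]), (222, [35.0, 54.0], [149, 161, 168]), (228, [33.0, 55.0], [151, 163, 171])]
```

View pics/f.png

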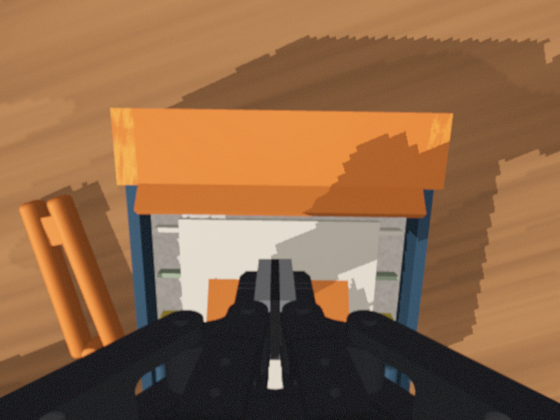

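The flap is flat: its edge is at x ≈ 36 and z ≈ 55, short of the flare, and the carriage is at about 0 (edge at row 218 in the wrist view). I'll slide back over the step, staying low so the flap stays down, to land behind the step.

>>> send_rows --steps '[[[-0.3,0,-0.6,0,0],[-0.7,0,-0.6,0,0],[-0.9,-0.1,0,0,0],[-0.9,0,0,0,0],[-0.9,0,0,0,0],[-0.5,0,0,0,0],[0,0,0,0,0]]]'

```text
clock: 6.2
position: [502.3, -78.7, 47.7]
ee_rot: [0.989, -0.15, 0.013, 0.004]
contact_force: [0.5, 0.0, 0.2]
gripper_width: 0.1
```

```bash
python3 -c "
from h import *
look(); to(-27,0,34)"
```

```text
t 6.2 case-frame TCP [-37.8   0.8  47.7] yaw err 0.009 tilt [ 0.024 -0.011 -1.   ] F [0.5  0.19 0.24] w 0.1
flap n 662 theta 0.407 hinge x -72.9 xmax 27.2 zmax 100.7
flap n 27597 theta 0.421 hinge x -70.0 xmax 27.3 zmax 99.6
finger front x nan zmin nan
t 6.3 case-frame TCP [-36.7   1.   47.7] yaw err 0.009 tilt [ 0.024 -0.011 -1.   ] F [-0.48 -0.15  0.01] w -0.4
shift cm [0.93 0.11 1.4 ]
```

>>> send_rows --steps '[[[0,0,0.5,0,0],[0,0,0.5,0,0],[0,0,0.4,0,0],[0,0,0.2,0,0],[0,0,0,0,0]]]'

```text
clock: 6.72
position: [506.7, -79.4, 30.8]
ee_rot: [0.989, -0.149, 0.015, 0.004]
contact_force: [-0.9, 1.0, 6.0]
gripper_width: -0.1
```

```bash
cat >> h.py <<'E'
def edge():
    im,Q=look(); hsv=cv2.cvtColor(im,cv2.COLOR_BGR2HSV).astype(int)
    f=(np.abs(Q[...,1])<38)&(np.abs(Q[...,2]-57)<9)&(Q[...,0]>15)&(Q[...,0]<60)&(hsv[...,1]<80)&(hsv[...,2]>120)
    q=Q[f]
    if len(q): print('edge x',np.percentile(q[:,0],98).round(1),'z',np.median(q[q[:,0]>np.percentile(q[:,0],80),2]).round(1))
    o=(hsv[...,1]>170)&(hsv[...,0]<20)&(np.abs(Q[...,1])<32)&(Q[...,2]>57)&(Q[...,2]<80)&(Q[...,0]>-20)&(Q[...,0]<39); q=Q[o]
    if len(q): print('step x',np.percentile(q[:,0],[3,97]).round(1),'z',np.percentile(q[:,2],[3,97]).round(1))
    return im,Q
E
python3 -c "
from h import *
edge()"
```

```text
t 6.72 case-frame TCP [-33.4   1.5  30.8] yaw err 0.01 tilt [ 0.028 -0.012 -1.   ] F [-1.2   0.65  6.05] w -0.1
flap n 300 theta -0.004 hinge x 835.5 xmax 35.7 zmax 64.1
flap n 1619 theta -0.0 hinge x 7129.1 xmax 35.9 zmax 63.3
finger front x nan zmin nan
edge x 35.4 z 55.0
step x [-8.9  8.1] z [57.3 66. ]
```

The flap is flat behind the step, held with 6 N: edge at x = 35.4, z = 55, step face at x ≈ -10. Now I'll push forward while pressing down.

>>> send_rows --steps '[[[0.5,-0.05,0.1,0,0],[0.5,-0.05,0.1,0,0],[0.5,0,0.1,0,0],[0.5,0,0.1,0,0],[0.5,0,0.1,0,0]]]'

```text
clock: 7.23
position: [532.3, -87.7, 30.8]
ee_rot: [0.989, -0.148, 0.015, 0.005]
contact_force: [-2.2, -0.3, 6.3]
gripper_width: -0.0
```

```bash
python3 -c "
from h import *
edge()"
```

```text
t 7.23 case-frame TCP [-6.4  1.4 30.8] yaw err 0.013 tilt [ 0.028 -0.015 -0.999] F [-1.98 -0.98  6.28] w -0.0
flap n 242 theta 0.012 hinge x -299.4 xmax 42.2 zmax 66.9
flap n 702 theta 0.205 hinge x -12.6 xmax 41.6 zmax 69.7
finger front x nan zmin nan
edge x 39.3 z 54.9
step x [19.1 35.9] z [57.3 65.9]
```

Friction carried the flap about 28 mm (step face -9 → 19). I'll bring the fingers up to the step and push to the stop.

>>> send_rows --steps '[[[0.5,-0.05,0.05,0,0],[0.5,-0.05,0.05,0,0],[0.4,0,0.05,0,0]]]'

```text
clock: 7.58
position: [544.3, -91.7, 30.4]
ee_rot: [0.989, -0.148, 0.012, 0.006]
contact_force: [-6.5, 3.6, 10.1]
gripper_width: -0.1
```

```bash
cat >> h.py <<'E'
def lip():
    for n in ('wrist','scene'):
        im,d,K,k1,W=cam(n); Q=(cloud(d,K,k1,W)-C)@Rc(); hsv=cv2.cvtColor(im,cv2.COLOR_BGR2HSV).astype(int)
        o=(hsv[...,0]>4)&(hsv[...,0]<20)&(hsv[...,1]>170)&(np.abs(Q[...,2]-65)<2.5)&(np.abs(Q[...,1])<70)&(Q[...,0]>50)&(Q[...,0]<100); q=Q[o]
        print('lip',n,np.percentile(q,[2,98],0).round(1).tolist())
E
python3 -c "
from h import *
edge(); lip()"
```

```text
t 7.58 case-frame TCP [ 6.2  1.2 30.4] yaw err 0.012 tilt [ 0.022 -0.016 -1.   ] F [-7.31  1.44 10.06] w -0.1
flap n 199 theta 0.005 hinge x -599.4 xmax 40.8 zmax 66.7
flap n 282 theta 0.151 hinge x -40.4 xmax 41.8 zmax 69.8
finger front x nan zmin nan
edge x 37.5 z 54.6
step x [21.1 37.2] z [57.3 65.6]
lip wrist [[50.7, -59.4, 63.8], [79.2, 59.2, 66.6]]
lip scene [[50.6, -59.8, 62.6], [79.8, 60.3, 67.0]]
```

>>> send_rows --steps '[[[0.35,0,0.0,0,0],[0.3,0,0.0,0,0]]]'

```text
clock: 7.95
position: [547.7, -93.5, 30.5]
ee_rot: [0.989, -0.149, 0.009, 0.006]
contact_force: [-6.6, 5.0, 5.5]
gripper_width: -0.2
```

```bash
python3 -c "
from h import *
edge(); lip()"
```

```text
t 7.95 case-frame TCP [10.   0.6 30.5] yaw err 0.012 tilt [ 0.016 -0.016 -1.   ] F [-7.83  2.72  5.53] w -0.2
flap n 194 theta -0.007 hinge x 485.7 xmax 41.2 zmax 66.1
flap n 179 theta 0.144 hinge x -48.7 xmax 41.8 zmax 69.3
finger front x nan zmin nan
edge x 37.3 z 54.8
step x [21.1 37.2] z [57.4 65.7]
lip wrist [[50.7, -59.4, 63.8], [79.2, 58.8, 66.6]]
lip scene [[50.7, -59.0, 62.6], [79.7, 60.5, 67.0]]
```

The flap is at the stop: the push force is 7.8 N, the step no longer moves and the case hasn't shifted. I'll lift straight off.

>>> send_rows --steps '[[[0,0,-0.6,0,0],[-0.05,0,-1.5,0,0],[-0.3,0,-3,0,0],[-0.5,0,-3.5,0,0],[-0.5,0,-3.5,0,0],[-0.5,0,-3,0,0],[0,0,0,0,0],[0,0,0,0,0]]]'

```text
clock: 8.82
position: [528.7, -85.5, 186.0]
ee_rot: [0.989, -0.149, 0.008, 0.006]
contact_force: [-0.2, 0.7, -1.3]
gripper_width: 0.0
```

```bash
python3 -c "
from h import *
im,Q=edge(); lip(); a=cam('side')[0]
cv2.imwrite('pics/g.png',np.hstack([cv2.resize(im,(400,300)),cv2.resize(a[190:285,215:342],(400,300),interpolation=2)]))
hsv=cv2.cvtColor(im,cv2.COLOR_BGR2HSV).astype(int)
f=(np.abs(Q[...,1])<38)&(Q[...,0]>-60)&(Q[...,0]<40)&(hsv[...,1]<70)&(hsv[...,2]>120)&(Q[...,2]>48)&(Q[...,2]<80)
q=Q[f]; p=np.polyfit(q[:,0],q[:,2],1); print(len(q),'theta',p[0],'z@0',p[1])
"
```

```text
t 8.82 case-frame TCP [-10.6   2.4 186. ] yaw err 0.01 tilt [ 0.013 -0.015 -1.   ] F [-0.36  0.58 -1.34] w 0.0
flap n 516 theta 0.029 hinge x -135.0 xmax 41.1 zmax 65.6
flap n 5875 theta 0.036 hinge x -86.4 xmax 40.7 zmax 64.7
finger front x nan zmin nan
edge x 40.5 z 59.7
step x [21.1 38.1] z [61.1 69.6]
lip wrist [[50.7, -59.4, 63.6], [79.0, 57.2, 66.7]]
lip scene [[50.7, -59.2, 62.6], [80.0, 60.7, 67.0]]
6945 theta 0.0493252068836018 z@0 57.443700182635624
```

View pics/g.png

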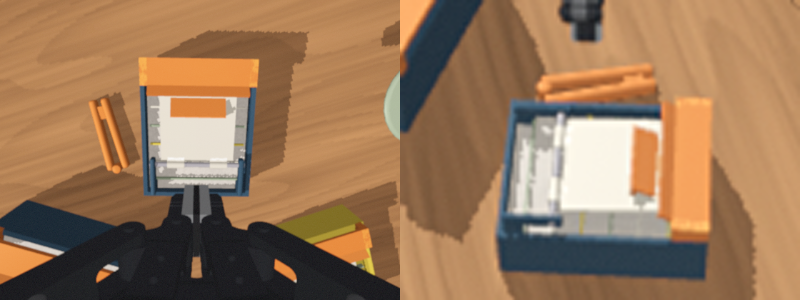

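The flap lies flat with its front edge under the lip: step at (197,108) in the wrist pane, lip at (197,75), angle about 0.05 rad. The clip and the case are where they were, so I'm handing in.

```bash
python3 -c "
from bench import job
print(job.job_done())"
```

```text
the job is handed in; nothing more can be done
None
```

The small navy case is closed. I folded its flap flat, pressed it down and pushed it by the orange step to the end stop, with the front edge under the lip. I handed it in at about 9 s.

**Last checks, fingers lifted clear:**
- The flap rests at about 0.05 rad (about 0.06 expected when tucked).
- The step had moved 30 mm and then stopped moving under a push of about 8 N.
- The lip measured within 1 mm or so of its earlier position in both views, so the case did not shift.
- The clip is in place. I did not re-measure the canister, silicone lid, stapler, mug or whisk at the end, but the arm did not go near them at low height.

**What disagreed or went wrong:**
- The fingertips sat about 23 mm above the reported TCP in the depth images, so I worked from the measured tip.
- On the first push the tip was on or just past the flap's front edge. I lifted off and pressed again from above.
- When I moved the fingers back behind the step, the flap sprang up to about 0.41 rad and I pressed it flat again.
- Friction from the pressed fingertips carried the flap forward for about the first 28 mm; the step itself was only pushed at the very end.

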